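Stand the menu board in its display stand

TASK

Open the doughnut stall: take the large chalk menu board out of the storage rack and slide it down into the slot of the empty wooden display stand, upright, centred along the stand and fully home on the slot's floor, then let go. Leave the small board in the rack.

Things in the scene. Friction and masses are not known exactly. Their poses are not given: they have to be found in the camera images.
- menu_board: Large chalkboard: rigid slab, dark slate in a light wood frame, chalk ring on both faces; 150 mm wide (its y), 130 mm tall (its z), 10 mm thick (its x), about 0.2 kg. Origin: middle of the bottom edge; top edge at z = 130 mm. Starts upright in either slot of the rack, up to 10 mm off the slot's middle, top edge free to grasp. Either face may point forward.
- small_board: The small chalkboard that stays: the same look, 90 mm wide (its y), 100 mm tall (its z), 10 mm thick (its x), about 0.1 kg. Origin: middle of its bottom edge. It starts upright in the rack's other slot.
- rack: Storage rack, fixed, brown wood, left or right of the middle: base 180 mm (its x) by 100 mm (its y), two slots along its y at x = -60 and +60 mm, each 13 mm wide, open above and at both ends. Slot floors at z = 12 mm, slot walls 12 mm thick up to z = 36 mm. Origin: centre of the underside, on the counter.
- stand: Display stand, fixed, brown wood, on the side without the rack: base 90 mm (its x) by 100 mm (its y), one slot along its y at x = 0, open above and at both ends; floor at z = 12 mm, 13 mm wide up to z = 40 mm, then sloping lips flare to 40 mm wide at z = 64 mm. Origin: centre of the underside, on the counter. A box, jar and bottle up to 140 mm tall stand farther out.

How it is judged:
By the outcome, as a careful person would: the job done as asked, in the order asked, and still so for the second after the job is handed in, with the robot touching nothing.
It also fails if it takes over 40 s, if anything falls off the work surface, if the arm or the gripper's body presses on something with over 40 N, if the wrist force passes 120 N, or if a joint passes its speed limit or range.

ROBOT

A 6-joint arm with a two-finger parallel gripper is mounted at the origin on the work surface. World frame = base frame: x ahead of the robot, y to its left, z up, the work surface at z = 0. Lengths are in m, angles in degrees, forces in N, time in s.
With the tool pointing down it reaches from about 0.375 to 0.825 m from the base axis. Payload 5.5 kg.
Tool frame: the origin (TCP) lies on the mounting face of the last link; the fingertips stand 173 mm ahead of it and the grasp point (between the pads) lies 155 mm ahead of it; z points along the fingers, y is the line along which they close (so a half turn about z gives the same grasp; the last joint's range is limited). The gripper opens to 85 mm and grips with 20 to 120 N. Pads are 22 mm wide; open, the fingers measure 114 mm over their backs; the gripper's body (76 mm by 85 mm) begins 54 mm behind the grasp point. The pads swing forward as they close: fully open they stand 13 mm farther back than shut.
Start: joints at [-72.307, 17.962, -2.699, 69.339, 0, 90], TCP at [0.182, -0.572, 0.405] pointing down, gripper open.
Joint ranges: [-152.73, 152.73], [-39.44, 99.34], [-58.76, 71.6], [-118.89, 123.64], [-81.53, 83.1], [-180, 180]. Speed limits (degrees/s): [136.94, 136.94, 172.46, 180, 180, 180].

INTERFACE

Orientations are given as [roll, pitch, yaw] about the fixed x, y, z axes, in that order (R = Rz(yaw) Ry(pitch) Rx(roll)).
In Python, from plant import * gives the robot as it stands.
- The arm moves only by the shell command python3 -m inch 'ROWS'. ROWS is JSON, a list of rows, each a list of 7 numbers: the closure, from 0 (fully open) to 1 (shut), then the shift along the tool's x, y, z in mm, then the turn, a rotation vector about the tool's x, y, z in rad. A call has exactly 8 rows; each row is the pose to reach, as a shift and turn from the pose commanded when the call began, along the tool's axes at that moment; what a row does not reach only later rows make up. A row lasts 1/10 s, in which the tool goes at most 50 mm and 8.59 degrees, less where a joint would pass 70% of its speed; a pose out of reach is approached as far as the arm can. A call with a gripper value outside its range is refused whole. The fingers move at their own pace and stop on an object; the grip force is fixed at half the most. Time passes only in rows, so rows that repeat a pose let the fingers close, or fill a call up. It gives the time, the measured TCP pose, the force, the opening and the grip force at its end, in the units of the state.
- sense(): the state, without advancing time (a new reading comes with each control period).
- get_image(name): name is "side" or "top" or "wrist"; returns a dict with "img" (384x512x3 uint8, red, green, blue), "camera_matrix" (3x3 intrinsics, pixels), "rvec" (rotation vector, rad) and "tvec" (3), from world to camera coordinates, as OpenCV has them; the wrist camera has in their place "mount" (4x4, takes a point from camera to tool coordinates, whose origin is the TCP and whose axes are the flange's). Camera axes: x right, y down, z forward; pixel columns grow to the right and rows downward; lengths in m; the calibration is good to about 2 mm. A picture is of the moment at which its call begins: read the wrist's pose just before it. There is no depth.
- job_done(): hands the job in; it is judged then, once.
The state is a dict: "time_s": time; "q": joint angles; "dq": joint speeds; "joint_efforts": joint torques, N m; "position": TCP position; "tcp_rot": TCP orientation; "force": force on the tool from outside, world axes, zero at the start; "torque": the same for the moment, N m; "width": finger opening in m; "grasp_force": force on a finger pad.
Only numpy, scipy, OpenCV 4.12 (cv2) and the standard library are available. Lean on these libraries where they do the work, as an engineer would, in place of code of your own. Each camera call takes 0.05 s, during which the arm holds its last target. There are 200 camera calls.

## Working session

There is one attempt and no reset: what is moved stays moved. The work goes in short steps, Python scripts to look and compute and a shell command to move; the robot and the scene stay as the last step left them, time stands still between calls to the robot, and variables do not carry over. Pictures are saved under pics/ and viewed, at most 10 in all, crops included, and the job is handed in when it is done.

```bash
mkdir -p pics; ls
cat > h.py <<'E'
from plant import *
import numpy as np, cv2
def save(n,f):
    d=get_image(n); cv2.imwrite('pics/'+f,d['img'][:,:,::-1]); return d
def ray(d,uv,z):
    R=cv2.Rodrigues(np.array(d['rvec'],float))[0];t=np.array(d['tvec'],float).ravel()
    c=-R.T@t; v=R.T@np.linalg.inv(d['camera_matrix'])@np.array([uv[0],uv[1],1.])
    return c+v*(z-c[2])/v[2]
E
python3 - <<'E'
from h import *
import pickle
t=save('top','top.png');s=save('side','side.png')
pickle.dump((t,s),open('im.pkl','wb'))
for d in(t,s):
    R=cv2.Rodrigues(np.array(d['rvec'],float))[0];print(-R.T@np.ravel(d['tvec']),R.round(2).tolist())
st=sense();print(st['position'],st['tcp_rot'],st['width'],st['time_s'])
E
```

```text
pics
[ 0.32184582 -0.03127934  1.02369778] [[0.04, -1.0, -0.0], [-0.98, -0.04, -0.2], [0.2, 0.01, -0.98]]
[0.06405234 0.81627038 0.74164245] [[-0.87, -0.49, 0.02], [-0.3, 0.5, -0.81], [0.39, -0.71, -0.59]]
[ 0.18226588 -0.57138231  0.40395645] [-1.79914430e+02  1.22168104e-03  1.76910277e+01] 0.0855482885015152 0.1
```

View pics/top.png

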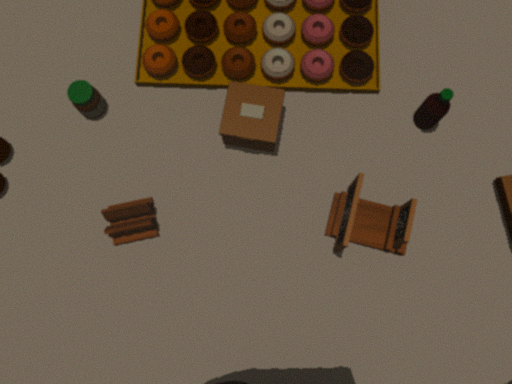

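View pics/side.png

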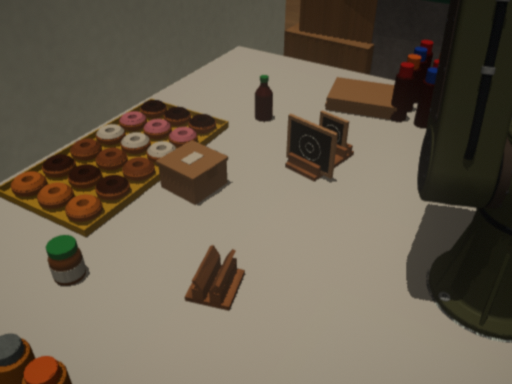

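The top view shows the rack at about (370,222) with the large board in its left slot, top edge about (360,178) to (342,243). The small board is at about (405,225) and the stand at about (132,221). The side view agrees. I'll enlarge both for corner picks.

Run:
```python
from h import *
import pickle
t,s=pickle.load(open('im.pkl','rb'))
im=t['img'][:,:,::-1]
a=im[165:265,320:420]; b=im[170:270,85:185]
o=np.hstack([cv2.resize(x,(400,400),interpolation=cv2.INTER_CUBIC) for x in(a,b)])
o=np.clip(o.astype(float)*1.8,0,255).astype(np.uint8)
cv2.imwrite('pics/crop.png',o)
```

```text
(no output)
```

View pics/crop.png

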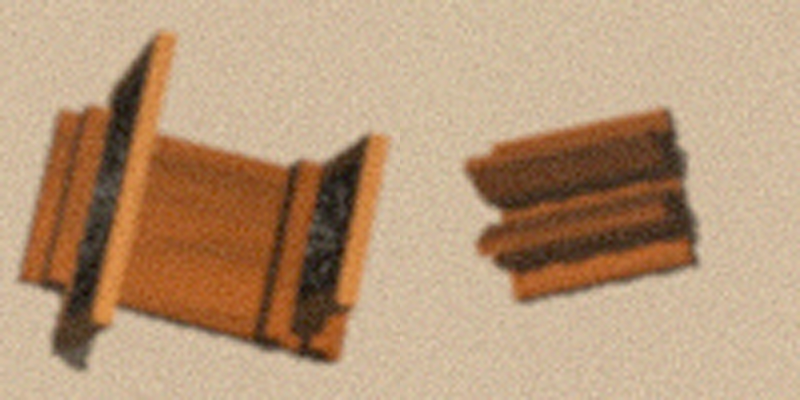

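The crop shows the board's top edge running from px (362,173) to (345.5,245.5). The stand's base corners are near (114.5,245), (159,236), (110,207) and (152,197).

Run:
```python
from h import *
import pickle
t,s=pickle.load(open('im.pkl','rb'))
A=ray(t,(362,173.2),.142);B=ray(t,(345.5,245.5),.142)
print('board',A,B,(A+B)/2,np.linalg.norm(A-B),np.degrees(np.arctan2(*(A-B)[[1,0]])))
A=ray(t,(415.5,199),.112);B=ray(t,(406,242),.112)
print('small',A,B,(A+B)/2,np.linalg.norm(A-B))
C=[ray(t,p,.012) for p in((114.5,245),(159.2,235.8),(152,197),(110,206.7))]
for i in range(4): print(C[i],np.linalg.norm(C[i]-C[i-1]),np.degrees(np.arctan2(*(C[i]-C[i-1])[[1,0]])))
print('stand',sum(C)/4)
st=sense();R=cv2.Rodrigues(np.zeros(3))[0]
from scipy.spatial.transform import Rotation as Ro
print(Ro.from_euler('xyz',st['tcp_rot'],degrees=True).as_matrix().round(3),get_image('wrist')['mount'])
```

```text
board [ 0.56596731 -0.21923561  0.142     ] [ 0.42095654 -0.18647034  0.142     ] [ 0.49346192 -0.20285297  0.142     ] 0.14866635556975083 -12.73221407068634
small [ 0.52403225 -0.3336308   0.112     ] [ 0.4357362  -0.31201973  0.112     ] [ 0.47988422 -0.32282527  0.112     ] 0.0909023128412936
[0.41788218 0.30064574 0.012     ] 0.08764618339351542 -167.50082692216984
[0.44190619 0.2035095  0.012     ] 0.10006299497404217 -76.10821064400069
[0.5291535  0.22705001 0.012     ] 0.09036729411332352 15.099619271150909
[0.50345107 0.31961461 0.012     ] 0.09606675349684944 105.51838758584343
stand [0.47309823 0.26270496 0.012     ]
[[ 0.953  0.304 -0.   ]
 [ 0.304 -0.953  0.001]
 [-0.    -0.001 -1.   ]] [[ 2.98680219e-04 -9.48201149e-01 -3.17670415e-01  8.19204168e-02]
 [ 9.99999939e-01  3.40039389e-04 -7.47489776e-05  9.43081174e-04]
 [ 1.78897520e-04 -3.17670373e-01  9.48201193e-01  3.16517589e-02]
 [ 0.00000000e+00  0.00000000e+00  0.00000000e+00  1.00000000e+00]]
```

The measured sizes match the given ones (149, 91, and about 90x98 mm). The board is at (0.493, -0.203) with its width along -12.7°. The stand is at (0.473, 0.263) with its slot along about 104.3°. Next I'll approach above the board, keeping the height for now.

```bash
python3 -m inch '[[0,30,-19,0,0,0,0.05],[0,70,-44,0,0,0,0.12],[0,110,-69,0,0,0,0.19],[0,150,-94,0,0,0,0.26],[0,190,-119,0,0,0,0.33],[0,230,-144,0,0,0,0.40],[0,270,-169,0,0,0,0.47],[0,310,-194,0,0,0,0.53]]'
cat >> h.py <<'E'
from scipy.spatial.transform import Rotation as Ro
def go(p,yaw):
    s=sense();R=Ro.from_euler('xyz',s['tcp_rot'],degrees=True)
    T=Ro.from_euler('xyz',[180,0,yaw],degrees=True)
    print('t',s['time_s'],'pos',np.round(s['position'],4),np.round(s['tcp_rot'],2),'F',np.round(s['force'],1),'w',s['width'],s['grasp_force'],'q',np.round(s['q'],0))
    print('shift',(R.inv().apply(np.array(p)-s['position'])*1000).round(1),'turn',(R.inv()*T).as_rotvec().round(4))
E
python3 -c "
from h import *
go([.493,-.203,.40],-12.7)"
```

```text
time_s: 0.95
position: [0.4196, -0.2909, 0.4047]
tcp_rot: [180.0, -0.0, -12.8]
force: [0.4, -0.6, -0.1]
width: 0.0851
grasp_force: 0.0
t 0.95 pos [ 0.4196 -0.2909  0.4047] [180.    -0.   -12.84] F [ 0.4 -0.6 -0.1] w 0.08512451826263374 0.0 q [-35.   8. -15.  67.  -0. 158.]
shift [  52.1 -102.     4.7] turn [ 0.0001 -0.0001 -0.0024]
```

```bash
python3 -m inch '[[0,12,-23,0,0,0,0],[0,26,-51,5,0,0,0],[0,40,-80,10,0,0,0],[0,50,-97,18,0,0,0],[0,52,-102,20,0,0,0],[0,52,-102,20,0,0,0],[0,52,-102,20,0,0,0],[0,52,-102,20,0,0,0]]'
python3 - <<'E'
from h import *
import pickle
s=sense(); d=save('wrist','w1.png'); pickle.dump((s,d),open('w1.pkl','wb'));go([.493,-.203,.272],-12.7)
E
```

```text
time_s: 1.75
position: [0.4914, -0.2053, 0.3851]
tcp_rot: [180.0, -0.0, -12.7]
force: [0.5, -0.6, 0.1]
width: 0.0854
grasp_force: 0.0
t 1.8 pos [ 0.4914 -0.2053  0.3851] [ 1.7998e+02 -2.0000e-02 -1.2750e+01] F [ 0.1 -0.3  0.2] w 0.08537521042885858 0.0 q [-23.  11. -14.  65.  -0. 170.]
shift [  1.   -2.6 113.1] turn [ 0.0003 -0.0004 -0.0009]
```

View pics/w1.png

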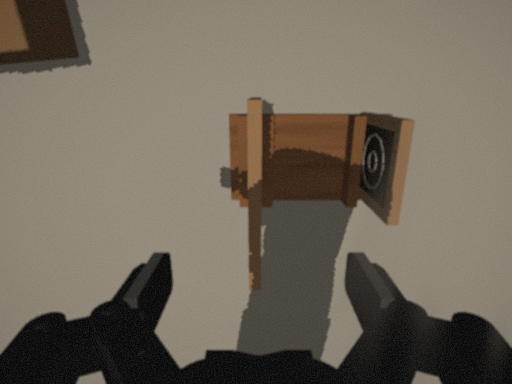

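The wrist view shows the board's top edge running straight from px (255,98) to (254.5,289), between the fingers. The small board is at right, clear of them.

```bash
cat >> h.py <<'E'
def wray(s,d,uv,z):
    R=Ro.from_euler('xyz',s['tcp_rot'],degrees=True).as_matrix();M=np.array(d['mount'])
    c=R@M[:3,3]+s['position'];v=R@M[:3,:3]@np.linalg.inv(d['camera_matrix'])@np.array([uv[0],uv[1],1.])
    return c+v*(z-c[2])/v[2]
E
python3 - <<'E'
from h import *
import pickle
s,d=pickle.load(open('w1.pkl','rb'))
A=wray(s,d,(255,98),.142);B=wray(s,d,(254.5,290),.142)
m=(A+B)/2;print(A,B,m,np.linalg.norm(A-B),np.degrees(np.arctan2(*(A-B)[[1,0]])))
m[2]=.272;go(m,-12.7)
E
```

```text
[ 0.56885122 -0.22128464  0.142     ] [ 0.42181452 -0.18710546  0.142     ] [ 0.49533287 -0.20419505  0.142     ] 0.15095697397412394 -13.08620026980999
t 1.8 pos [ 0.4914 -0.2053  0.3851] [ 1.7998e+02 -2.0000e-02 -1.2750e+01] F [ 0.1 -0.3  0.2] w 0.08537521042885858 0.0 q [-23.  11. -14.  65.  -0. 170.]
shift [  3.6  -2.  113.1] turn [ 0.0003 -0.0004 -0.0009]
```

```bash
python3 -m inch '[[0,3,-2,15,0,0,0.005],[0,3,-2,40,0,0,0.005],[0,3,-2,70,0,0,0.005],[0,3,-2,95,0,0,0.005],[0.5,3,-2,110,0,0,0.005],[1,3,-2,113,0,0,0.005],[1,3,-2,113,0,0,0.005],[1,3,-2,113,0,0,0.005]]'
python3 -m inch '[[1,0,0,0,0,0,0],[1,0,0,0,0,0,0],[1,0,0,0,0,0,0],[1,0,0,-6,0,0,0],[1,0,0,-20,0,0,0],[1,0,0,-45,0,0,0],[1,0,0,-75,0,0,0],[1,0,0,-100,0,0,0]]'
```

```text
time_s: 2.6
position: [0.4956, -0.2037, 0.2729]
tcp_rot: [180.0, -0.1, -13.0]
force: [0.0, 0.1, 0.5]
width: 0.0281
grasp_force: 0.0
time_s: 3.4
position: [0.495, -0.2031, 0.3731]
tcp_rot: [180.0, 0.0, -13.0]
force: [0.8, 0.2, -1.3]
width: 0.0092
grasp_force: 58.4
```

The board is held: opening 9.2 mm, grip 58 N. Next I'll carry and turn it to a viewpoint beside the stand.

```bash
python3 -m inch '[[1,-4,-8,-10,0,0,-0.05],[1,-14,-30,-18,0,0,-0.17],[1,-28,-60,-25,0,0,-0.31],[1,-44,-95,-32,0,0,-0.46],[1,-60,-130,-37,0,0,-0.61],[1,-76,-163,-37,0,0,-0.76],[1,-90,-193,-37,0,0,-0.90],[1,-97,-208,-37,0,0,-1.0]]'
python3 -c "
from h import *
go([.40,.245,.41],104.3)"
```

```text
time_s: 4.2
position: [0.4463, 0.0233, 0.4089]
tcp_rot: [-180.0, -0.0, 44.7]
force: [-0.4, -0.1, -1.7]
width: 0.0094
grasp_force: 58.7
t 4.2 pos [0.4463 0.0233 0.4089] [-1.7995e+02 -1.0000e-02  4.4740e+01] F [-0.4 -0.1 -1.7] w 0.009386793037281302 58.66158127784729 q [  3.   1. -22.  67.   0. 138.]
shift [ 123.2 -190.    -0.9] turn [-7.0000e-04 -5.0000e-04 -1.0394e+00]
```

```bash
python3 -m inch '[[1,11,-17,0,0,0,-0.12],[1,30,-46,0,0,0,-0.26],[1,50,-78,0,0,0,-0.41],[1,72,-112,0,0,0,-0.56],[1,92,-143,0,0,0,-0.71],[1,110,-170,0,0,0,-0.85],[1,120,-186,0,0,0,-0.97],[1,123,-190,0,0,0,-1.04]]'
python3 -m inch '[[1,0,0,0,0,0,0],[1,0,0,0,0,0,0],[1,0,0,0,0,0,0],[1,0,0,0,0,0,0],[1,0,0,0,0,0,0],[1,0,0,0,0,0,0],[1,0,0,0,0,0,0],[1,0,0,0,0,0,0]]'
python3 - <<'E'
from h import *
import pickle
s=sense(); d=save('wrist','w2.png'); pickle.dump((s,d),open('w2.pkl','wb'))
cv2.imwrite('pics/w2b.png',np.clip(d['img'][:,:,::-1]*1.6,0,255))
E
```

```text
time_s: 5.0
position: [0.4017, 0.2449, 0.4087]
tcp_rot: [-180.0, -0.0, 104.3]
force: [0.2, -0.6, -0.8]
width: 0.0096
grasp_force: 58.7
time_s: 5.8
position: [0.4026, 0.2431, 0.4087]
tcp_rot: [180.0, -0.0, 103.9]
force: [-0.4, 0.9, -1.1]
width: 0.0092
grasp_force: 58.7[ WARN:0@0.225] global loadsave.cpp:1063 imwrite_ Unsupported depth image for selected encoder is fallbacked to CV_8U.
```

View pics/w2b.png

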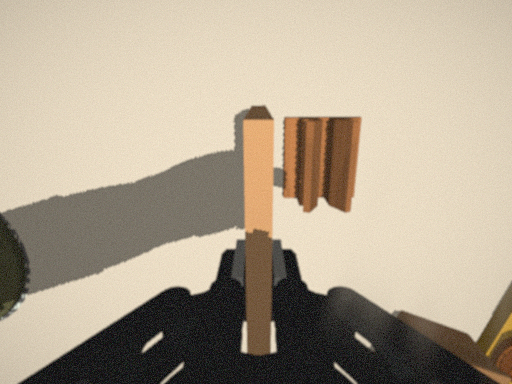

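The held board is straight and its top edge runs from px (258,119) to (258,355). The stand is at right, about px (285–361, 117–210). I'll zoom in for its edges.

Run:
```python
from h import *
im=cv2.imread('pics/w2b.png')[105:220,270:375]
cv2.imwrite('pics/w2c.png',cv2.resize(im,None,fx=5,fy=5,interpolation=cv2.INTER_CUBIC))
```

```text
(no output)
```

View pics/w2c.png

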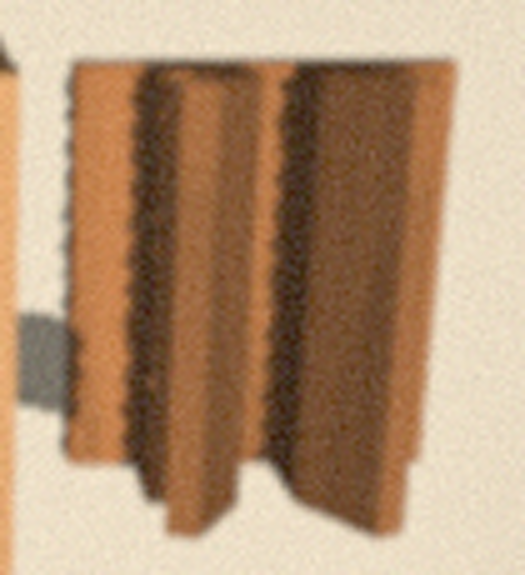

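The crop shows the base-top corners (75,62), (457,62), (418,462) and (68,462). The inner lip edges at z=64 are (222,66)/(413,66) at one end and (202,533)/(375,533) at the other.

Run:
```python
from h import *
import pickle
s,d=pickle.load(open('w2.pkl','rb'))
f=lambda u,v,z:wray(s,d,(270+u/5-.4,105+v/5-.4),z)
P=[f(75,62,.012),f(457,62,.012),f(418,462,.012),f(68,462,.012)]
for i in range(4):print(P[i].round(4),np.linalg.norm(P[i]-P[i-1]).round(4),np.degrees(np.arctan2(*(P[i]-P[i-1])[[1,0]])).round(1))
c1=sum(P)/4
L=[f(222,66,.064),f(413,66,.064),f(375,533,.064),f(202,533,.064)]
for i in range(4):print(L[i].round(4),np.linalg.norm(L[i]-L[i-1]).round(4),np.degrees(np.arctan2(*(L[i]-L[i-1])[[1,0]])).round(1))
c2=sum(L)/4;print('centres',c1,c2)
zt=s['position'][2]-.130
A=wray(s,d,(258,119),zt);B=wray(s,d,(258,355),zt);m=(A+B)/2
R=Ro.from_euler('xyz',s['tcp_rot'],degrees=True)
print('board',np.linalg.norm(A-B),R.inv().apply(m-s['position'])*1e3, np.degrees(np.arctan2(*(A-B)[[1,0]])))
```

```text
[0.4197 0.3029 0.012 ] 0.0993 104.5
[0.5067 0.3245 0.012 ] 0.0896 13.9
[0.5313 0.2283 0.012 ] 0.0992 -75.7
[0.4445 0.2068 0.012 ] 0.0894 -166.1
[0.4435 0.3119 0.064 ] 0.1011 104.7
[0.4808 0.3212 0.064 ] 0.0384 13.9
[0.5066 0.2235 0.064 ] 0.101 -75.2
[0.4692 0.2142 0.064 ] 0.0385 -166.1
centres [0.47556565 0.26563374 0.012     ] [0.47504362 0.2676971  0.064     ]
board 0.09583986290360755 [ 24.93153381   0.2503713  130.00052985] 103.90882573811255
```

Run:
```python
from h import *
y=np.radians(104.4)
go(np.array([.4755,.2665,.41])+.0015*np.array([np.cos(y),np.sin(y),0]),104.4)
```

```text
t 5.85 pos [0.4025 0.2431 0.4087] [-180.     -0.    103.91] F [-0.7  0.7 -1.4] w 0.009097075720166182 58.69979202747345 q [ 31.   4. -19.  67.   0. 107.]
shift [ 6.7 76.4 -1.3] turn [-0.     -0.     -0.0085]
```

```bash
python3 -m inch '[[1,1,6,0,0,0,-0.008],[1,2,20,0,0,0,-0.008],[1,4,38,0,0,0,-0.008],[1,6,56,0,0,0,-0.008],[1,7,70,0,0,0,-0.008],[1,7,76,0,0,0,-0.008],[1,7,76,0,0,0,-0.008],[1,7,76,0,0,0,-0.008]]'
python3 - <<'E'
from h import *
y=np.radians(104.4)
go(np.array([.4755,.2665,.272])+.0015*np.array([np.cos(y),np.sin(y),0]),104.4)
E
```

```text
time_s: 6.65
position: [0.4745, 0.2681, 0.4084]
tcp_rot: [-179.9, 0.0, 104.4]
force: [0.4, 0.0, -1.0]
width: 0.0093
grasp_force: 58.7
t 6.65 pos [0.4745 0.2681 0.4084] [-1.7995e+02  1.0000e-02  1.0438e+02] F [ 0.4  0.  -1. ] w 0.009328658303149823 58.71508777141571 q [ 29.  12. -10.  68.   0. 105.]
shift [ -0.3   0.7 136.4] turn [-0.0009  0.0002 -0.0004]
```

```bash
python3 -m inch '[[1,0,0,10,0,0,0],[1,0,0,30,0,0,0],[1,0,0,55,0,0,0],[1,0,0,75,0,0,0],[1,0,0,82,0,0,0],[1,0,0,88,0,0,0],[1,0,0,94,0,0,0],[1,0,0,100,0,0,0]]'
python3 -c "
from h import *
go([.4751,.2680,.272],104.4)"
```

```text
time_s: 7.45
position: [0.4749, 0.2684, 0.3091]
tcp_rot: [179.9, -0.0, 104.4]
force: [0.2, 0.3, -1.4]
width: 0.0094
grasp_force: 58.6
t 7.45 pos [0.4749 0.2684 0.3091] [ 1.7991e+02 -2.0000e-02  1.0438e+02] F [ 0.2  0.3 -1.4] w 0.009420205297647952 58.585206270217896 q [ 29.  15. -19.  55.   0. 105.]
shift [-0.5  0.  37.1] turn [ 0.0016 -0.0004 -0.0003]
```

```bash
python3 -m inch '[[1,0,0,3,0,0,0],[1,0,0,6,0,0,0],[1,0,0,9,0,0,0],[1,0,0,12,0,0,0],[1,0,0,15,0,0,0],[1,0,0,18,0,0,0],[1,0,0,20,0,0,0],[1,0,0,20,0,0,0]]'
```

```text
time_s: 8.25
position: [0.4745, 0.2681, 0.2884]
tcp_rot: [-180.0, 0.0, 104.4]
force: [0.3, 0.2, -1.2]
width: 0.0096
grasp_force: 58.6
```

In the slot without any contact force. I'll go to the floor gently.

```bash
python3 -m inch '[[1,0,0,3,0,0,0],[1,0,0,6,0,0,0],[1,0,0,9,0,0,0],[1,0,0,12,0,0,0],[1,0,0,14,0,0,0],[1,0,0,15,0,0,0],[1,0,0,16,0,0,0],[1,0,0,16,0,0,0]]'
```

```text
time_s: 9.05
position: [0.4747, 0.2682, 0.2731]
tcp_rot: [180.0, 0.0, 104.4]
force: [-0.1, -1.7, 1.3]
width: 0.0093
grasp_force: 59.2
```

```bash
python3 -m inch '[[1,0,0,0.5,0,0,0],[1,0,0,1,0,0,0],[1,0,0,1,0,0,0],[1,0,0,1,0,0,0],[1,0,0,1,0,0,0],[1,0,0,1,0,0,0],[1,0,0,1,0,0,0],[1,0,0,1,0,0,0]]'
```

```text
time_s: 9.85
position: [0.4747, 0.2681, 0.273]
tcp_rot: [179.9, -0.0, 104.4]
force: [-3.3, -3.2, 11.0]
width: 0.0093
grasp_force: 60.5
```

It's on the floor: 11 N upward, at the TCP height of the grasp. Now release and retreat upward.

```bash
python3 -m inch '[[0.3,0,0,-1,0,0,0],[0,0,0,-1,0,0,0],[0,0,0,-1,0,0,0],[0,0,0,-1,0,0,0],[0,0,0,-1,0,0,0],[0,0,0,-1,0,0,0],[0,0,0,-10,0,0,0],[0,0,0,-30,0,0,0]]'
python3 -m inch '[[0,0,0,-30,0,0,0],[0,0,0,-65,0,0,0],[0,0,0,-100,0,0,0],[0,-20,-30,-110,0,0,0],[0,-40,-60,-110,0,0,0],[0,-40,-70,-110,0,0,0],[0,-40,-70,-110,0,0,0],[0,-40,-70,-110,0,0,0]]'
python3 - <<'E'
from h import *
import pickle
s=sense(); d=save('wrist','w3.png');e=save('side','s3.png'); pickle.dump((s,d),open('w3.pkl','wb'))
a=cv2.imread('pics/w3.png');b=cv2.resize(cv2.imread('pics/s3.png')[200:320,140:290],(480,384),interpolation=cv2.INTER_CUBIC)
o=cv2.resize(np.hstack([a,b]),(800,310));o=cv2.convertScaleAbs(o,alpha=1.6)
cv2.imwrite('pics/end.png',o)
E
```

```text
time_s: 10.65
position: [0.4739, 0.2678, 0.301]
tcp_rot: [-179.8, 0.0, 104.4]
force: [-0.6, 0.9, 0.2]
width: 0.0857
grasp_force: 0.0
time_s: 11.45
position: [0.4172, 0.2126, 0.4122]
tcp_rot: [179.9, -0.0, 104.4]
force: [-0.1, -0.2, -0.2]
width: 0.0853
grasp_force: 0.0
```

View pics/end.png

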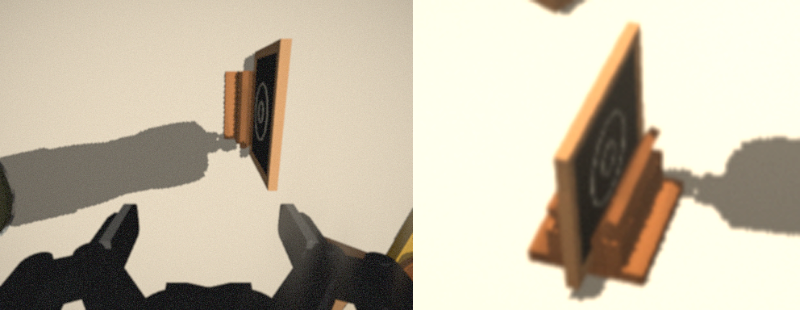

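The board stands upright in the slot. Its top-edge ends are at full-image px (354,49.5) and (338.5,235.5). Checking the centring with these.

Run:
```python
from h import *
import pickle
s,d=pickle.load(open('w3.pkl','rb'))
A=wray(s,d,(354,49.5),.142);B=wray(s,d,(338.5,235.5),.142)
m=(A+B)/2;y=np.radians(104.4);e=m[:2]-[.4755,.2665]
print(m,np.linalg.norm(A-B),np.degrees(np.arctan2(*(A-B)[[1,0]])),'along',e@[np.cos(y),np.sin(y)],'across',e@[np.sin(y),-np.cos(y)])
```

```text
[0.47584627 0.26550764 0.142     ] 0.1474072948557238 104.90165228825391 along -0.0010472930227196611 across 8.859727416355048e-05
```

Centred to about 1 mm along the slot and 0.1 mm across it, at the right height.

```bash
python3 -c "
from plant import *
print(job_done())"
```

```text
the job is handed in; nothing more can be done
None
```

The large menu board is upright on the floor of the stand's slot, measured about 1 mm off centre along the stand, and released; the small board was left in the rack, and I handed the job in at about 11.5 s on the robot's clock.

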